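# Seat a pad against its hidden stop with a handwheel, then back off a quarter turn

## Task

Wind the black handwheel of the seating fixture clockwise by its upright red handle, so that the ram slides the yellow pad along the channel until you feel it come up hard against the stop hidden under the grey hood, without forcing it. Then back the wheel off a quarter turn, so that the pad stays home with clearance behind it, and let go. Only the ram may push the pad, and the bottles must stay standing where they are.

Things in the scene. Friction and masses are not known exactly. Their poses are not given: they have to be found in the camera images.
- fixture: Seating fixture, screwed down: dark plate 285 x 100 x 10 mm, blue gearbox under the handwheel, channel 35 mm wide (floor 10 mm up) between two rails, grey hood. Origin: on the bench top (z = 0) on the vertical axis of the handwheel. x along the channel, the way the ram advances; z up. Plate x = -50 to 235 mm; gearbox 53 mm high, x = -45 to 40, y = -38 to 38 mm.
- wheel (a joint): Handwheel angle, rad; grows clockwise seen from above. One turn clockwise moves the ram 30 mm forward, one turn back 30 mm back. Starts between 0 and 2.8 (ram face at x = 60 mm of the fixture at 0). Friction about 0.11 N m (2.5 N at the handle); it stays where it is left. When the pad meets the stop, 1.5 to 3 turns from the start, the wheel stops dead.
- handle (a point): Middle of the wheel's upright red crank handle: 18 mm in diameter, reaching from 76 to 126 mm above the bench (middle 101 mm), 45 mm from the wheel's axis. The black wheel is 106 mm over its rim, whose top is 75 mm above the bench. The handle does not spin on the wheel; closed fingertips can push it round from behind.
- ram: The ram: a steel rod 16 mm in diameter with a brass pusher head 28 mm wide and 16 mm high, driven by the handwheel. Its x axis is that of the fixture.
- ram_face (a point): Centre of the flat face of the pusher head, 20 mm above the bench; axes as those of the fixture.
- pad: Yellow urethane pad, 30 x 54 x 21 mm, lying loose in the channel ahead of the ram, its long (y) axis along the channel. Origin: centre of its underside. It starts at x = 103 to 117 mm in the fixture's frame; home, its centre is at 147 to 172 mm.
- hood_mouth (a point): Top middle of the hood's edge that looks at the ram, x = 154 mm of the fixture. The grey hood is 40 mm high, 58 mm wide and 80 mm long and covers the end of the channel. Under it, out of sight, stands the fixed stop, at a different depth each time, 20 to 45 mm behind the mouth: to be found by feel.
- pad_end (a point): Centre of the pad's end face that looks at the ram. The gap behind the pad is how far this point lies ahead of point ram_face along x; a quarter turn of the wheel makes 7.5 mm.
- bottle_oil: Small oil bottle with a black cap, 34 mm in diameter, 82 mm high, standing loose on the bench; origin at the centre of its underside. (A tall fixed post stands between this left part of the bench and the fixture, at x = 0.43 to 0.57, y = 0.03 to 0.12 m: keep the arm clear of it.)
- bottle_clean: Bottle with a red cap, 40 mm in diameter, 90 mm high, standing loose at the near right of the bench; origin at the centre of its underside.
Not all that is in view belongs to the job. Of the things that look like the pad, the middle-sized one is meant.

How it is judged:
On the way:
1. the ram presses the pad against the hidden stop: the ram pushes on the pad with more than 8 N for 0.2 s, which mere sliding does not need (contact force between ram and pad above 8 N), for 0.2 s.
At the end, for the whole second after the job is handed in: The pad lies flat in the channel where it was seated at the stop (its centre more than 144.5 mm along the fixture), the ram face stands 5 to 10 mm behind it (a quarter turn, give or take 30 degrees), and wheel and pad are at rest (x of pad_end in the frame of ram_face between 0.005 and 0.01 m and x of pad in the frame of fixture above 0.1445 m and z of pad in the frame of fixture below 0.013 m and velocity of joint wheel between -0.05 and 0.05 rad/s and linear speed of pad below 0.01 m/s); the robot touches nothing.
It fails at once if the robot touches the pad (over 1 N) (contact force between any of the fingers, the arm and pad above 1 N).
It fails at once if the pad is forced: the ram presses on it with more than 400 N (about 43 N at the handle) (contact force between ram and pad above 400 N).
It fails at once if a bottle is moved more than 30 mm or tipped (distance of any of bottle_oil, bottle_clean from where it was at the start of the episode above 0.03 m or angle between any of bottle_oil, bottle_clean's own z axis and vertical above 0.5 rad).
It also fails if it takes over 72 s, if anything falls off the work surface, if the arm or the gripper's body presses on something with over 40 N, if the wrist force passes 120 N, or if a joint passes its speed limit or range.

## Robot

A 6-joint arm with a two-finger parallel gripper is mounted at the origin on a cart in front of the work surface, level with it; the furniture and walls round the work are solid. World frame = base frame: x ahead of the robot, y to its left, z up, the work surface at z = 0. Lengths are in m, angles in rad, forces in N, time in s.
With the tool pointing down it reaches from about 0.35 to 0.8 m from the base axis. Payload 7.3 kg.
Tool frame: the origin (TCP) lies at the very end of the fingers, on their centre line; the grasp point (between the pads) lies 19 mm behind it; z points along the fingers, y is the line along which they close (so a half turn about z gives the same grasp; the last joint's range is limited). The gripper opens to 85 mm and grips with 20 to 120 N. Pads are 22 mm wide; open, the fingers measure 114 mm over their backs; the gripper's body (76 mm by 85 mm) begins 54 mm behind the grasp point. The pads swing forward as they close: fully open they stand 13 mm farther back than shut.
Start: joints at [-1.406, 0.342, 1.524, -0, 1.275, -0.146], TCP at [0.161, -0.5, 0.231] pointing down, gripper open.
Joint ranges: [-2.53, 2.53], [-0.77, 2.02], [0.04, 2.7], [-1, 4.14], [0.28, 2.66], [-3.11, 3.11]. Speed limits (rad/s): [2.57, 2.57, 3.14, 3.14, 3.14, 3.14].

## Interface

Orientations are given as a unit quaternion [x, y, z, w].
In Python, from workcell import get_state, vision, r gives the robot as it stands.
- The arm moves only by the tool play_rows, never from a script. Its argument "rows" is a list of rows, each an object with "translation": the shift along the world's x, y, z in cm, a list of three; "rotation": the turn, a rotation vector about the world's x, y, z in degrees, a list of three. A call has 1 to 12 rows; each row is the pose to reach, as a shift and turn from the pose commanded when the call began; what a row does not reach only later rows make up. A row lasts 1/10 s, in which the tool goes at most 50 mm and 8.59 degrees, less where a joint would pass 70% of its speed; a pose out of reach is approached as far as the arm can. A call with a gripper value outside its range is refused whole. "fingers" is the finger opening in cm, from 0 to 8.54, set as the call begins (left out, the last holds). The fingers move at their own pace and stop on an object; "force" is the grip in N (left out, the last holds). Time passes only in rows, so rows that repeat a pose let the fingers close. It gives the time, the measured TCP pose, the force, the opening and the grip force at its end, in the units of the state.
- get_state(): the state, without advancing time (a new reading comes with each control period).
- vision.read_camera(name): name is "scene" or "top" or "wrist"; returns the picture (384x512x3 uint8, red, green, blue); there is no depth.
- vision.calibration(name): a dict with "camera_matrix" (3x3 intrinsics, pixels), "world_to_cam" (4x4, takes a point from world to camera coordinates); the wrist camera has in their place "T_tool_cam" (4x4, takes a point from camera to tool coordinates, whose origin is the TCP and whose axes are the flange's). Camera axes: x right, y up, looking along -z (the intrinsics and any distortion apply to the point x, -y, -z); pixel columns grow to the right and rows downward; lengths in m; the calibration is good to about 2 mm. A picture is of the moment at which its call begins: read the wrist's pose just before it. calibration takes no time and is no camera call.
- r.close_job(): hands the job in; it is judged then, once.
The state is a dict: "clock": time; "joints": joint angles; "joint_velocities": joint speeds; "joint_efforts": joint torques, N m; "eef_pos": TCP position; "tool_rot": TCP orientation; "contact_force": force on the tool from outside, world axes, zero at the start; "wrist_torque": the same for the moment, N m; "grip_width": finger opening in m; "finger_force": force on a finger pad.
Only numpy, scipy, OpenCV 4.12 (cv2) and the standard library are available. Lean on these libraries where they do the work, as an engineer would, in place of code of your own. Each camera call takes 0.05 s, during which the arm holds its last target. There are 200 camera calls.

## Working session

There is one attempt and no reset: what is moved stays moved. The work goes in short steps, Python scripts to look and compute and a tool call to move; the robot and the scene stay as the last step left them, time stands still between calls to the robot, and variables do not carry over. Pictures are saved under pics/ and viewed, at most 10 in all, crops included, and the job is handed in when it is done.

Besides the shell and the picture viewer there is one more tool, called after "Call:" as name(argument=value, ...), one argument or row to a line, values as JSON. play_rows: Moves the arm, as the interface text tells. Its arguments: {"type":"object","properties":{"rows":{"type":"array"},"fingers":{"type":"number"},"force":{"type":"number"}},"required":["rows"]}

```bash
mkdir -p pics; ls; python3 - <<'E'
from workcell import get_state, vision, r
import cv2,numpy as np
s=get_state();print(s)
for n in("scene","top"):
    im=vision.read_camera(n);cv2.imwrite(f"pics/{n}0.png",im[:,:,::-1]);c=vision.calibration(n);print(n,c)
print(vision.calibration("wrist"))
E
```

```text
pics
{'clock': 0.0, 'joints': array([-1.40599202e+00,  3.42720821e-01,  1.52503752e+00,  3.27887533e-05,
        1.27542622e+00, -1.46002317e-01]), 'joint_velocities': array([ 6.03302112e-04, -2.91581531e-04, -3.57725926e-04, -2.96029117e-04,
        8.76694371e-05, -8.51314644e-04]), 'joint_efforts': array([ 2.29614139e-03, -4.33680224e+01, -2.46012872e+01, -2.93405492e-05,
        7.77832756e-03,  1.87186834e-05]), 'eef_pos': array([ 0.16051934, -0.49942032,  0.23061981]), 'tool_rot': array([ 9.87949615e-01,  1.54773787e-01,  8.19727964e-06, -7.96064572e-04]), 'contact_force': array([0.53407864, 0.48270633, 0.68900851]), 'wrist_torque': array([ 0.01679535, -0.0110199 ,  0.02563554]), 'finger_force': 0.0, 'grip_width': 0.08534332720382314}
scene {'camera_matrix': array([[412.25342703,   0.        , 260.7586553 ],
       [  0.        , 412.25342703, 187.15214044],
       [  0.        ,   0.        ,   1.        ]]), 'world_to_cam': array([[ 0.36945083,  0.92914711, -0.01384629, -0.1390899 ],
       [-0.66385321,  0.2743316 ,  0.69573061,  0.33202826],
       [ 0.65023457, -0.24784635
[... 359 characters left out ...]
719524, -0.00274045,  0.07479406, -0.5561077 ],
       [-0.07483194, -0.01838591,  0.99702665, -0.93360038],
       [ 0.        ,  0.        ,  0.        ,  1.        ]])}
{'camera_matrix': array([[290.24627063,   0.        , 257.00683672],
       [  0.        , 290.24627063, 193.59221116],
       [  0.        ,   0.        ,   1.        ]]), 'T_tool_cam': array([[ 2.67206156e-04,  9.46789315e-01,  3.21853882e-01,
         8.31618896e-02],
       [ 9.99999962e-01, -2.73681978e-04, -2.51262249e-05,
        -7.83992877e-04],
       [ 6.42963659e-05,  3.21853876e-01, -9.46789353e-01,
        -1.41157536e-01],
       [ 0.00000000e+00,  0.00000000e+00,  0.00000000e+00,
         1.00000000e+00]])}
```

View pics/top0.png

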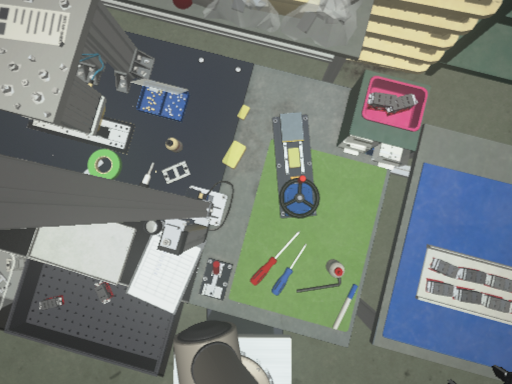

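View pics/scene0.png

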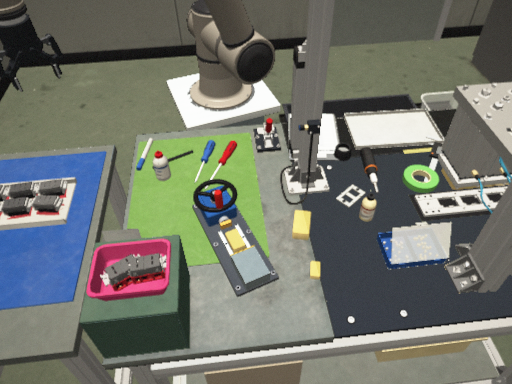

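The top view shows the wheel at about (299,198), its red handle near (303,178) and the hood at (292,126). In the scene view the wheel is at about (215,195), with the red handle at (219,200).

```bash
cat > h.py <<'E'
import cv2,numpy as np
from workcell import vision
def ray(n,u,v,z):
    c=vision.calibration(n);K=c["camera_matrix"];T=c["world_to_cam"];R=T[:3,:3];o=-R.T@T[:3,3]
    d=R.T@np.array([(u-K[0,2])/K[0,0],-(v-K[1,2])/K[1,1],-1]);return o+d*(z-o[2])/d[2]
def red(im,box):
    x0,y0,x1,y1=box;h=cv2.cvtColor(im,cv2.COLOR_RGB2HSV)
    m=(((h[...,0]<8)|(h[...,0]>172))&(h[...,1]>150)&(h[...,2]>70)).astype(np.uint8)
    k=np.zeros_like(m);k[y0:y1,x0:x1]=m[y0:y1,x0:x1];return k
E
python3 - <<'E'
from h import *
im=cv2.imread("pics/top0.png")[:,:,::-1].copy();sc=cv2.imread("pics/scene0.png")[:,:,::-1].copy()
m=red(im,(270,160,330,225));v,u=np.nonzero(m);print("top red",len(u),u.min(),u.max(),v.min(),v.max());print("handle top view",ray("top",u.mean(),v.mean(),.118))
h=cv2.cvtColor(im,cv2.COLOR_RGB2HSV);k=np.zeros(h.shape[:2],np.uint8);k[172:224,272:326]=(h[172:224,272:326,2]<50)
cs,_=cv2.findContours(k,0,1);c=max(cs,key=cv2.contourArea);print(cv2.minEnclosingCircle(c),cv2.fitEllipse(c))
(cx,cy),_,_=cv2.fitEllipse(c);print("wheel",ray("top",cx,cy,.072))
m=red(sc,(190,180,245,225));v,u=np.nonzero(m);print("scene red",len(u),u.min(),u.max(),v.min(),v.max());print("handle mid scene",ray("scene",u.mean(),v.mean(),.101))
print("hood",ray("top",292,113,.04),ray("top",292,139,.04))
print("bottle",ray("top",337,269,.09))
a=cv2.resize(im[100:230,250:350],None,fx=4,fy=4,interpolation=2);b=cv2.resize(sc[165:295,175:285],None,fx=3.6,fy=4,interpolation=2)
cv2.imwrite("pics/crop0.png",np.hstack([a,b])[:,:,::-1])
E
```

```text
top red 28 300 305 176 181
handle top view [ 0.57038351 -0.17949729  0.118     ]Traceback (most recent call last):
  File "<stdin>", line 5, in <module>
ValueError: max() iterable argument is empty
```

```bash
python3 - <<'E'
from h import *
im=cv2.imread("pics/top0.png")[:,:,::-1].copy();sc=cv2.imread("pics/scene0.png")[:,:,::-1].copy()
h=cv2.cvtColor(im,cv2.COLOR_RGB2HSV);print(h[198,272:328,2],h[198,272:328,1])
g=((h[...,0]>35)&(h[...,0]<60)&(h[...,1]>100));print(g[198,272:328].astype(int))
a=cv2.resize(im[100:230,250:350],None,fx=4,fy=4,interpolation=2);b=cv2.resize(sc[165:295,175:285],None,fx=3.6,fy=4,interpolation=2)
cv2.imwrite("pics/crop0.png",np.hstack([a,b])[:,:,::-1])
m=red(sc,(190,180,245,225));v,u=np.nonzero(m);print("scene red",len(u),u.min(),u.max(),v.min(),v.max());print("handle mid scene",ray("scene",u.mean(),v.mean(),.101))
print("hood",ray("top",292,113,.04),ray("top",292,139,.04))
print("bottle",ray("top",337,269,.09))
print("wheel",ray("top",299,198,.072))
E
```

```text
[160 160 161 162 162 162 127  73  65  78  73  62 114 152 165 145 146 159
 158 150 145 111  62  80  90 121 171 190 190 170 124  94 109 144 160 160
 164 165 165 159 124 100  96  75  62  85  80  90 144 164 163 164 163 162
 163 164] [ 96  96  95  94  94  93  86  45  27  20  21  37 119 138 144 137 138 143
 142 139 137 115  33  16  11   8  15  16  16  14  10  14  80 138 143 143
 146 145 145 143 109  36  19  24  37  21  22  68  90  96  95  96  95  96
  95  95]
[0 0 0 0 0 0 0 0 0 0 0 0 0 0 0 0 0 0 0 0 0 0 0 0 0 0 0 0 0 0 0 0 0 0 0 0 0
 0 0 0 0 0 0 0 0 0 0 0 0 0 0 0 0 0 0 0]
scene red 132 214 222 190 208
handle mid scene [ 0.57094214 -0.17942117  0.101     ]
hood [ 0.75709144 -0.16273087  0.04      ] [ 0.68532363 -0.16206211  0.04      ]
bottle [ 0.34635414 -0.26623185  0.09      ]
wheel [ 0.52399667 -0.17579359  0.072     ]
```

View pics/crop0.png

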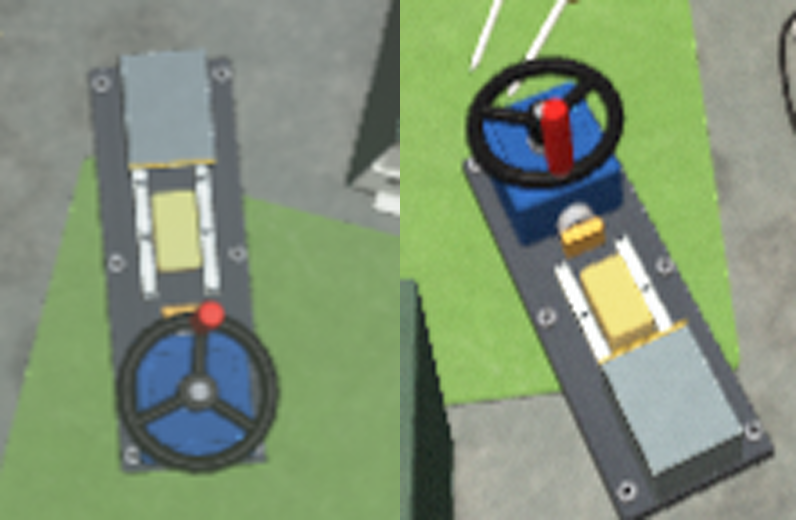

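The wheel axis is at about (0.525, -0.176) and the handle at (0.570, -0.1795). I'll grip the handle at the minimum end of the last joint's range, so one stroke covers nearly a full turn.

Call:
play_rows(
  rows=[
    {"translation": [4, 3, 0], "rotation": [0, 0, 8.4]},
    {"translation": [8, 6, 0], "rotation": [0, 0, 16.8]},
    {"translation": [12, 9, 0], "rotation": [0, 0, 25.2]},
    {"translation": [16, 12.3, 0], "rotation": [0, 0, 33.6]},
    {"translation": [20, 15.5, 0], "rotation": [0, 0, 42]},
    {"translation": [24, 18.7, 0], "rotation": [0, 0, 50.4]},
    {"translation": [28, 22, 0], "rotation": [0, 0, 58.8]},
    {"translation": [32, 25, 0], "rotation": [0, 0, 67.2]},
    {"translation": [35.5, 28, 0], "rotation": [0, 0, 75.6]},
    {"translation": [38.5, 30.3, 0], "rotation": [0, 0, 84]},
    {"translation": [40.5, 31.6, 0], "rotation": [0, 0, 92.4]},
    {"translation": [40.9, 32, 0], "rotation": [0, 0, 100.8]},
  ],
)

```text
clock: 1.3
eef_pos: [0.5713, -0.1776, 0.2304]
tool_rot: [0.507, 0.862, 0.0, -0.0]
contact_force: [0.1, -0.6, -0.2]
grip_width: 0.0854
finger_force: 0.0
```

Call:
play_rows(
  rows=[
    {"translation": [0, 0, 0], "rotation": [0, 0, 8.4]},
    {"translation": [0, 0, 0], "rotation": [0, 0, 16.8]},
    {"translation": [0, 0, 0], "rotation": [0, 0, 25.2]},
    {"translation": [0, 0, 0], "rotation": [0, 0, 33.6]},
    {"translation": [0, 0, 0], "rotation": [0, 0, 42]},
    {"translation": [0, 0, 0], "rotation": [0, 0, 50.4]},
    {"translation": [0, 0, 0], "rotation": [0, 0, 58.8]},
    {"translation": [0, 0, 0], "rotation": [0, 0, 67.2]},
    {"translation": [0, 0, 0], "rotation": [0, 0, 75.6]},
    {"translation": [0, 0, 0], "rotation": [0, 0, 84]},
    {"translation": [0, 0, 0], "rotation": [0, 0, 92.4]},
    {"translation": [0, 0, 0], "rotation": [0, 0, 100.8]},
  ],
)

```text
clock: 2.5
eef_pos: [0.5694, -0.1798, 0.2308]
tool_rot: [-0.34, 0.94, 0.0, -0.0]
contact_force: [-0.5, -0.5, 0.3]
grip_width: 0.0854
finger_force: 0.0
```

Call:
play_rows(
  rows=[
    {"translation": [0, 0, 0], "rotation": [0, 0, 8.4]},
    {"translation": [0, 0, 0], "rotation": [0, 0, 16.8]},
    {"translation": [0, 0, 0], "rotation": [0, 0, 25]},
    {"translation": [0, 0, 0], "rotation": [0, 0, 25]},
    {"translation": [0, 0, 0], "rotation": [0, 0, 25]},
  ],
)

```text
clock: 3.0
eef_pos: [0.5718, -0.1745, 0.2309]
tool_rot: [-0.529, 0.848, -0.002, -0.003]
contact_force: [-0.7, -0.3, 0.5]
grip_width: 0.0856
finger_force: 0.0
```

```bash
cat >> h.py <<'E'
def wristray(s,u,v,z):
    from scipy.spatial.transform import Rotation as R
    c=vision.calibration("wrist");K=c["camera_matrix"];Q=R.from_quat(s["tool_rot"]).as_matrix();T=c["T_tool_cam"]
    o=s["eef_pos"]+Q@T[:3,3];d=Q@T[:3,:3]@np.array([(u-K[0,2])/K[0,0],-(v-K[1,2])/K[1,1],-1]);return o+d*(z-o[2])/d[2]
E
python3 - <<'E'
from h import *
from workcell import get_state
s=get_state();im=vision.read_camera("wrist");cv2.imwrite("pics/w1.png",im[:,:,::-1])
q=s["tool_rot"];print(s["clock"],s["eef_pos"],q,np.degrees(s["joints"]).round(1),"yaw",np.degrees(2*np.arctan2(q[1],q[0])))
m=red(im,(0,0,512,384));n,l,st,ce=cv2.connectedComponentsWithStats(m)
for i in range(1,n):
    if st[i,4]>60:print(st[i],ce[i],wristray(s,*ce[i],.12))
E
```

```text
3.0 [ 0.57176171 -0.17452617  0.23089843] [-0.52922637  0.84847359 -0.00159983 -0.00307606] [ -24.1   27.4   75.1   -0.4   77.5 -177.9] yaw 243.906826529905
[ 429  129   75   34 1160] [467.8137931  145.91637931] [ 0.38860544 -0.13037231  0.12      ]
[248 168  17  27 353] [255.73371105 181.23796034] [ 0.56843917 -0.18293571  0.12      ]
```

View pics/w1.png

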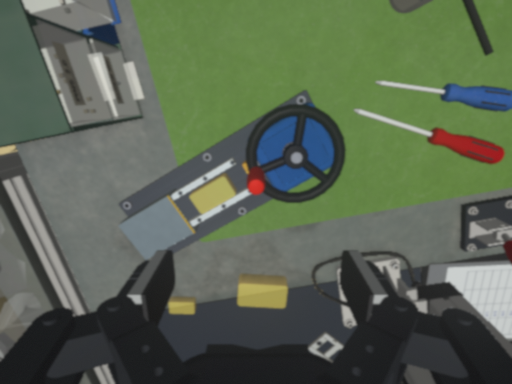

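The wrist view shows the handle at (256,184) and the hub at (296,157). The last joint sits right at its limit, so I'll turn back 8° and descend partway, then look again.

Call:
play_rows(
  rows=[
    {"translation": [0, 0, 0], "rotation": [0, 0, -8]},
    {"translation": [0, 0, -3], "rotation": [0, 0, -8]},
    {"translation": [0, 0, -6], "rotation": [0, 0, -8]},
    {"translation": [0, 0, -6], "rotation": [0, 0, -8]},
    {"translation": [0, 0, -6], "rotation": [0, 0, -8]},
  ],
)

```text
clock: 3.55
eef_pos: [0.5719, -0.1748, 0.1716]
tool_rot: [-0.468, 0.884, -0.001, -0.003]
contact_force: [0.8, 0.4, 0.2]
grip_width: 0.0856
finger_force: 0.0
```

```bash
cat > look.py <<'E'
from h import *
from workcell import get_state
s=get_state();im=vision.read_camera("wrist");cv2.imwrite("pics/wl.png",im[:,:,::-1])
q=s["tool_rot"];print(s["clock"],s["eef_pos"].round(4),np.degrees(s["joints"]).round(1),"yaw",np.degrees(2*np.arctan2(q[1],q[0])),"F",s["contact_force"].round(1))
m=red(im,(0,0,512,384));n,l,st,ce=cv2.connectedComponentsWithStats(m)
for i in range(1,n):
    if st[i,4]>150:print(st[i],ce[i],wristray(s,*ce[i],.115))
E
python3 look.py; python3 - <<'E'
from h import *
t=vision.read_camera("top");m=red(t,(270,160,330,225));v,u=np.nonzero(m)
if len(u):print(len(u),ray("top",u.mean(),v.mean(),.12))
E
```

```text
3.55 [ 0.5719 -0.1748  0.1716] [ -24.1   30.1   80.2   -0.4   69.7 -169.8] yaw 235.85631454065287 F [0.8 0.4 0.2]
[460 104  52  28 938] [488.75479744 116.21321962] [ 0.40576653 -0.1456974   0.115     ]
[244 184  22  37 614] [254.51791531 203.34690554] [ 0.56867285 -0.18200918  0.115     ]
```

Call:
play_rows(
  rows=[
    {"translation": [-0.2, -0.6, -1], "rotation": [0, 0, 0]},
    {"translation": [-0.2, -0.6, -4], "rotation": [0, 0, 0]},
    {"translation": [-0.2, -0.6, -7], "rotation": [0, 0, 0]},
    {"translation": [-0.2, -0.6, -8.2], "rotation": [0, 0, 0]},
    {"translation": [-0.2, -0.6, -8.2], "rotation": [0, 0, 0]},
    {"translation": [-0.2, -0.6, -8.2], "rotation": [0, 0, 0]},
  ],
)

```text
clock: 4.25
eef_pos: [0.5706, -0.1811, 0.0904]
tool_rot: [-0.468, 0.884, -0.002, -0.002]
contact_force: [0.5, -1.3, 0.9]
grip_width: 0.0851
finger_force: 0.0
```

Call:
play_rows(
  rows=[
    {"translation": [0, 0, 0], "rotation": [0, 0, 0]},
    {"translation": [0, 0, 0], "rotation": [0, 0, 0]},
    {"translation": [0, 0, 0], "rotation": [0, 0, 0]},
    {"translation": [0, 0, 0], "rotation": [0, 0, 0]},
    {"translation": [0, 0, 0], "rotation": [0, 0, 0]},
    {"translation": [0, 0, 0], "rotation": [0, 0, 0]},
    {"translation": [0, 0, 0], "rotation": [0, 0, 0]},
    {"translation": [0, 0, 0], "rotation": [0, 0, 0]},
  ],
  fingers=1.2,
  force=20,
)

```text
clock: 5.05
eef_pos: [0.5701, -0.1807, 0.0896]
tool_rot: [-0.468, 0.884, -0.002, -0.003]
contact_force: [0.5, -0.7, 4.4]
grip_width: 0.0173
finger_force: 22.1
```

```bash
python3 look.py
```

```text
5.05 [ 0.5701 -0.1807  0.0896] [ -24.7   35.1   85.6   -0.5   59.3 -170.3] yaw 235.8527935443891 F [ 0.5 -0.7  4.4]
[ 239  232   37   75 2220] [256.89279279 270.93198198] [ 0.56724772 -0.1842556   0.115     ]
```

View pics/wl.png

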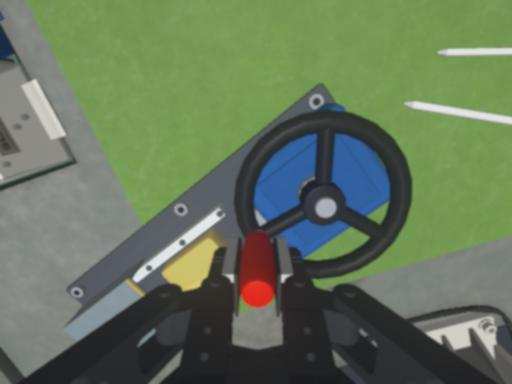

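```bash
cat > arc.py <<'E'
import sys,json,numpy as np
p0,st,n=map(float,sys.argv[1:4]);a=np.radians(p0);print(f"from {p0} to {p0+st*n}")
print([[*(round(4.5*f(a+np.radians(st*k))-4.5*f(a),1) for f in(np.cos,np.sin)),round(st*k,1)] for k in range(1,int(n)+1)])
E
for p in -6 -102 -198; do python3 arc.py $p -8 12;done; python3 arc.py -294 -8 6
python3 - <<'E'
from h import *
from workcell import get_state
print(wristray(get_state(),325,207,.077))
E
```

```text
from -6.0 to -102.0
[[np.float64(-0.1), np.float64(-0.6), -8.0], [np.float64(-0.3), np.float64(-1.2), -16.0], [np.float64(-0.6), np.float64(-1.8), -24.0], [np.float64(-0.9), np.float64(-2.3), -32.0], [np.float64(-1.3), np.float64(-2.8), -40.0], [np.float64(-1.8), np.float64(-3.2), -48.0], [np.float64(-2.4), np.float64(-3.5), -56.0], [np.float64(-2.9), np.float64(-3.8), -64.0], [np.float64(-3.5), np.float64(-3.9), -72.0], [np.float64(-4.2), np.float64(-4.0), -80.0], [np.float64(-4.8), np.float64(-4.0), -88.0], [np.float64(-5.4), np.float64(-3.9), -96.0]]
from -102.0 to -198.0
[[np.float64(-0.6), np.float64(0.2), -8.0], [np.float64(-1.2), np.float64(0.4), -16.0], [np.float64(-1.7), np.float64(0.8), -24.0], [np.float64(-2.2), np.float64(1.2), -32.0], [np.float64(-2.6), np.float64(1.6), -40.0], [np.float64(-3.0), np.float64(2.2), -48.0], [np.float64(-3.2), np.float64(2.7), -56.0], [np.float64(-3.4), np.float64(3.3), -64.0], [np.float64(-3.5), np.float64(3.9), -72.0], [np.float64(-3.6), np.float64(4.6), -80.0], [np.float64(-3.5), np.float64(5.2), -88.0], [np.float64(-3.3), np.float64(5.8)
[... 171 characters left out ...]
4(1.4), np.float64(2.1), -32.0], [np.float64(1.9), np.float64(2.4), -40.0], [np.float64(2.4), np.float64(2.7), -48.0], [np.float64(3.0), np.float64(2.9), -56.0], [np.float64(3.7), np.float64(3.1), -64.0], [np.float64(4.3), np.float64(3.1), -72.0], [np.float64(4.9), np.float64(3.1), -80.0], [np.float64(5.5), np.float64(2.9), -88.0], [np.float64(6.1), np.float64(2.7), -96.0]]
from -294.0 to -342.0
[[np.float64(0.6), np.float64(-0.3), -8.0], [np.float64(1.1), np.float64(-0.7), -16.0], [np.float64(1.5), np.float64(-1.1), -24.0], [np.float64(1.9), np.float64(-1.6), -32.0], [np.float64(2.2), np.float64(-2.1), -40.0], [np.float64(2.4), np.float64(-2.7), -48.0]]
[ 0.52559701 -0.1767065   0.077     ]
```

Call:
play_rows(
  rows=[
    {"translation": [-0.1, -0.6, 0], "rotation": [0, 0, -8]},
    {"translation": [-0.3, -1.2, 0], "rotation": [0, 0, -16]},
    {"translation": [-0.6, -1.8, 0], "rotation": [0, 0, -24]},
    {"translation": [-0.9, -2.3, 0], "rotation": [0, 0, -32]},
    {"translation": [-1.3, -2.8, 0], "rotation": [0, 0, -40]},
    {"translation": [-1.8, -3.2, 0], "rotation": [0, 0, -48]},
    {"translation": [-2.4, -3.5, 0], "rotation": [0, 0, -56]},
    {"translation": [-2.9, -3.8, 0], "rotation": [0, 0, -64]},
    {"translation": [-3.5, -3.9, 0], "rotation": [0, 0, -72]},
    {"translation": [-4.2, -4.0, 0], "rotation": [0, 0, -80]},
    {"translation": [-4.8, -4.0, 0], "rotation": [0, 0, -88]},
    {"translation": [-5.4, -3.9, 0], "rotation": [0, 0, -96]},
  ],
)

```text
clock: 6.3
eef_pos: [0.5172, -0.2215, 0.0897]
tool_rot: [0.346, 0.938, 0.0, -0.001]
contact_force: [2.8, -5.4, -0.4]
grip_width: 0.0171
finger_force: 21.6
```

```bash
python3 look.py
```

```text
6.3 [ 0.5172 -0.2215  0.0897] [-31.   32.   91.7  -0.   56.4 -80.5] yaw 139.5004961254693 F [ 2.8 -5.4 -0.4]
[ 239  232   37   75 2235] [256.91409396 270.89261745] [ 0.51320507 -0.21705573  0.115     ]
```

View pics/wl.png

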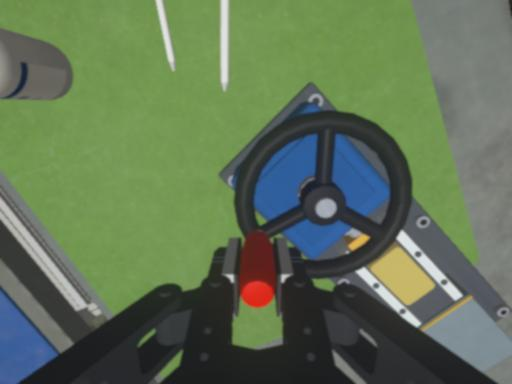

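The wheel has turned with the gripper: hub and handle are at the same pixels as before. I'll continue.

Call:
play_rows(
  rows=[
    {"translation": [-0.6, 0.2, 0], "rotation": [0, 0, -8]},
    {"translation": [-1.2, 0.4, 0], "rotation": [0, 0, -16]},
    {"translation": [-1.7, 0.8, 0], "rotation": [0, 0, -24]},
    {"translation": [-2.2, 1.2, 0], "rotation": [0, 0, -32]},
    {"translation": [-2.6, 1.6, 0], "rotation": [0, 0, -40]},
    {"translation": [-3.0, 2.2, 0], "rotation": [0, 0, -48]},
    {"translation": [-3.2, 2.7, 0], "rotation": [0, 0, -56]},
    {"translation": [-3.4, 3.3, 0], "rotation": [0, 0, -64]},
    {"translation": [-3.5, 3.9, 0], "rotation": [0, 0, -72]},
    {"translation": [-3.6, 4.6, 0], "rotation": [0, 0, -80]},
    {"translation": [-3.5, 5.2, 0], "rotation": [0, 0, -88]},
    {"translation": [-3.3, 5.8, 0], "rotation": [0, 0, -96]},
  ],
)

```text
clock: 7.55
eef_pos: [0.4832, -0.1631, 0.0896]
tool_rot: [0.929, 0.371, 0.003, 0.0]
contact_force: [-2.3, -7.5, 2.5]
grip_width: 0.017
finger_force: 22.3
```

Call:
play_rows(
  rows=[
    {"translation": [0.2, 0.6, 0], "rotation": [0, 0, -8]},
    {"translation": [0.5, 1.1, 0], "rotation": [0, 0, -16]},
    {"translation": [0.9, 1.6, 0], "rotation": [0, 0, -24]},
    {"translation": [1.4, 2.1, 0], "rotation": [0, 0, -32]},
    {"translation": [1.9, 2.4, 0], "rotation": [0, 0, -40]},
    {"translation": [2.4, 2.7, 0], "rotation": [0, 0, -48]},
    {"translation": [3.0, 2.9, 0], "rotation": [0, 0, -56]},
    {"translation": [3.7, 3.1, 0], "rotation": [0, 0, -64]},
    {"translation": [4.3, 3.1, 0], "rotation": [0, 0, -72]},
    {"translation": [4.9, 3.1, 0], "rotation": [0, 0, -80]},
    {"translation": [5.5, 2.9, 0], "rotation": [0, 0, -88]},
    {"translation": [6.1, 2.7, 0], "rotation": [0, 0, -96]},
  ],
)

```text
clock: 8.75
eef_pos: [0.5435, -0.1367, 0.0896]
tool_rot: [0.897, -0.442, 0.003, 0.003]
contact_force: [-6.5, -9.6, 5.4]
grip_width: 0.0171
finger_force: 22.5
```

```bash
python3 look.py
```

```text
8.75 [ 0.5435 -0.1367  0.0896] [-21.7  31.6  92.5  -0.5  55.6 121. ] yaw -52.46151536372099 F [-6.5 -9.6  5.4]
[ 239  233   37   75 2237] [257.34644613 271.16271793] [ 0.54674513 -0.13993236  0.115     ]
```

Call:
play_rows(
  rows=[
    {"translation": [0.6, -0.4, 0], "rotation": [0, 0, -8]},
    {"translation": [1.1, -0.8, 0], "rotation": [0, 0, -16]},
    {"translation": [1.5, -1.2, 0], "rotation": [0, 0, -24]},
    {"translation": [1.9, -1.7, 0], "rotation": [0, 0, -32]},
    {"translation": [2.2, -2.2, 0], "rotation": [0, 0, -40]},
    {"translation": [2.4, -2.8, 0], "rotation": [0, 0, -48]},
    {"translation": [2.4, -2.8, 0], "rotation": [0, 0, -48]},
  ],
)

```text
clock: 9.5
eef_pos: [0.5679, -0.1639, 0.0896]
tool_rot: [-0.64, 0.768, -0.003, -0.003]
contact_force: [-2.1, -1.7, 5.3]
grip_width: 0.0175
finger_force: 22.3
```

Call:
play_rows(
  rows=[
    {"translation": [0, 0, 0], "rotation": [0, 0, 0]},
    {"translation": [0, 0, 0], "rotation": [0, 0, 0]},
    {"translation": [0, 0, 0], "rotation": [0, 0, 0]},
    {"translation": [0, 0, 0], "rotation": [0, 0, 8.5]},
    {"translation": [0, 0, 0], "rotation": [0, 0, 17]},
    {"translation": [0, 0, 0], "rotation": [0, 0, 25.5]},
    {"translation": [0, 0, 0], "rotation": [0, 0, 34]},
    {"translation": [0, 0, 0], "rotation": [0, 0, 42.5]},
    {"translation": [0, 0, 0], "rotation": [0, 0, 51]},
    {"translation": [0, 0, 0], "rotation": [0, 0, 59.5]},
    {"translation": [0, 0, 0], "rotation": [0, 0, 68]},
    {"translation": [0, 0, 0], "rotation": [0, 0, 76.5]},
  ],
  fingers=8,
)

```text
clock: 10.7
eef_pos: [0.5678, -0.1623, 0.089]
tool_rot: [0.979, -0.202, 0.003, 0.001]
contact_force: [-0.6, 0.3, -0.5]
grip_width: 0.0798
finger_force: 0.0
```

```bash
python3 look.py
```

```text
10.7 [ 0.5678 -0.1623  0.089 ] [-23.4  34.2  87.4   0.   58.   89.9] yaw -23.260027661699294 F [-0.6  0.3 -0.5]
[ 240  231   36   75 2271] [257.95728754 269.66886834] [ 0.57371536 -0.16435492  0.115     ]
```

Call:
play_rows(
  rows=[
    {"translation": [0, 0, 0], "rotation": [0, 0, 8.5]},
    {"translation": [0, 0, 0], "rotation": [0, 0, 17]},
    {"translation": [0, 0, 0], "rotation": [0, 0, 25.5]},
    {"translation": [0, 0, 0], "rotation": [0, 0, 34]},
    {"translation": [0, 0, 0], "rotation": [0, 0, 42.5]},
    {"translation": [0, 0, 0], "rotation": [0, 0, 51]},
    {"translation": [0, 0, 0], "rotation": [0, 0, 59.5]},
    {"translation": [0, 0, 0], "rotation": [0, 0, 68]},
    {"translation": [0, 0, 0], "rotation": [0, 0, 76.5]},
    {"translation": [0, 0, 0], "rotation": [0, 0, 85]},
    {"translation": [0, 0, 0], "rotation": [0, 0, 93.5]},
    {"translation": [0, 0, 0], "rotation": [0, 0, 102]},
  ],
)

```text
clock: 11.95
eef_pos: [0.5678, -0.1624, 0.0891]
tool_rot: [0.774, 0.633, 0.003, -0.002]
contact_force: [-1.1, 0.7, -0.5]
grip_width: 0.0798
finger_force: 0.0
```

Call:
play_rows(
  rows=[
    {"translation": [0, 0, 0], "rotation": [0, 0, 8.5]},
    {"translation": [0, 0, 0], "rotation": [0, 0, 17]},
    {"translation": [0, 0, 0], "rotation": [0, 0, 25.5]},
    {"translation": [0, 0, 0], "rotation": [0, 0, 34]},
    {"translation": [0, 0, 0], "rotation": [0, 0, 42.5]},
    {"translation": [0, 0, 0], "rotation": [0, 0, 51]},
    {"translation": [0, 0, 0], "rotation": [0, 0, 59.5]},
    {"translation": [0, 0, 0], "rotation": [0, 0, 68]},
    {"translation": [0, 0, 0], "rotation": [0, 0, 76.5]},
    {"translation": [0, 0, 0], "rotation": [0, 0, 85]},
    {"translation": [0, 0, 0], "rotation": [0, 0, 93.5]},
    {"translation": [0, 0, 0], "rotation": [0, 0, 102]},
  ],
)

```text
clock: 13.15
eef_pos: [0.5678, -0.1623, 0.089]
tool_rot: [-0.005, 1.0, -0.0, -0.004]
contact_force: [0.1, 0.9, -0.7]
grip_width: 0.0802
finger_force: 0.0
```

Call:
play_rows(
  rows=[
    {"translation": [0, 0, 0], "rotation": [0, 0, 8.5]},
    {"translation": [0, 0, 0], "rotation": [0, 0, 17]},
    {"translation": [0, 0, 0], "rotation": [0, 0, 25.5]},
    {"translation": [0, 0, 0], "rotation": [0, 0, 34]},
    {"translation": [0, 0, 0], "rotation": [0, 0, 42.5]},
    {"translation": [0, 0, 0], "rotation": [0, 0, 51]},
    {"translation": [0, 0, 0], "rotation": [0, 0, 56]},
    {"translation": [0, 0, 0], "rotation": [0, 0, 56]},
  ],
)

```text
clock: 13.95
eef_pos: [0.5678, -0.1624, 0.0891]
tool_rot: [-0.472, 0.882, -0.002, -0.003]
contact_force: [-0.0, -0.2, -0.2]
grip_width: 0.08
finger_force: 0.0
```

Call:
play_rows(
  rows=[
    {"translation": [0, 0, 0], "rotation": [0, 0, 0]},
    {"translation": [0, 0, 0], "rotation": [0, 0, 0]},
    {"translation": [0, 0, 0], "rotation": [0, 0, 0]},
    {"translation": [0, 0, 0], "rotation": [0, 0, 0]},
    {"translation": [0, 0, 0], "rotation": [0, 0, 0]},
    {"translation": [0, 0, 0], "rotation": [0, 0, 0]},
    {"translation": [0, 0, 0], "rotation": [0, 0, 0]},
    {"translation": [0, 0, 0], "rotation": [0, 0, 0]},
  ],
  fingers=1.2,
)

```text
clock: 14.75
eef_pos: [0.5682, -0.1627, 0.0894]
tool_rot: [-0.472, 0.882, -0.002, -0.003]
contact_force: [2.4, -1.0, 0.7]
grip_width: 0.0171
finger_force: 22.2
```

```bash
python3 look.py; for p in 18 -78;do python3 arc.py $p -8 12;done; python3 arc.py -174 -8 3;python3 arc.py -198 -8 3;python3 arc.py -222 -8 3
```

```text
14.75 [ 0.5682 -0.1627  0.0894] [ -23.2   34.5   86.9   -0.5   58.6 -169.3] yaw 236.34951668074854 F [ 2.4 -1.   0.7]
[ 239  231   37   75 2238] [256.84226988 269.83288651] [ 0.56496511 -0.16693289  0.115     ]
from 18.0 to -78.0
[[np.float64(0.2), np.float64(-0.6), -8.0], [np.float64(0.2), np.float64(-1.2), -16.0], [np.float64(0.2), np.float64(-1.9), -24.0], [np.float64(0.1), np.float64(-2.5), -32.0], [np.float64(-0.1), np.float64(-3.1), -40.0], [np.float64(-0.4), np.float64(-3.6), -48.0], [np.float64(-0.7), np.float64(-4.2), -56.0], [np.float64(-1.2), np.float64(-4.6), -64.0], [np.float64(-1.6), np.float64(-5.0), -72.0], [np.float64(-2.2), np.float64(-5.4), -80.0], [np.float64(-2.7), np.float64(-5.6), -88.0], [np.float64(-3.3), np.float64(-5.8), -96.0]]
from -78.0 to -174.0
[[np.float64(-0.6), np.float64(-0.1), -8.0], [np.float64(-1.2), np.float64(-0.1), -16.0], [np.float64(-1.9), np.float64(-0.0), -24.0], [np.float64(-2.5), np.float64(0.2), -32.0], [np.float64(-3.0), np.float64(0.4), -40.0], [np.float64(-3.6), np.float64(0.8), -48.0], [np.float64(-4.1), np.float64(1.2), -56.0], [np.float64(-4.5), np.float64(1.6), -64.0], [np.float64(-4.8), np.float64(2.2), -72.0], [np.float64(-5.1), np.float64(2.7), -80.0], [np.float64(-5.3), np.float64(3.3), -88.0], [np.float64(-5.4), np.float64(3.9), -96.0]]
from -174.0 to -198.0
[[np.float64(-0.0), np.float64(0.6), -8.0], [np.float64(0.0), np.float64(1.3), -16.0], [np.float64(0.2), np.float64(1.9), -24.0]]
from -198.0 to -222.0
[[np.float64(0.2), np.float64(0.6), -8.0], [np.float64(0.5), np.float64(1.1), -16.0], [np.float64(0.9), np.float64(1.6), -24.0]]
from -222.0 to -246.0
[[np.float64(0.5), np.float64(0.4), -8.0], [np.float64(1.0), np.float64(0.8), -16.0], [np.float64(1.5), np.float64(1.1), -24.0]]
```

Call:
play_rows(
  rows=[
    {"translation": [0.2, -0.6, 0], "rotation": [0, 0, -8]},
    {"translation": [0.2, -1.2, 0], "rotation": [0, 0, -16]},
    {"translation": [0.2, -1.9, 0], "rotation": [0, 0, -24]},
    {"translation": [0.1, -2.5, 0], "rotation": [0, 0, -32]},
    {"translation": [-0.1, -3.1, 0], "rotation": [0, 0, -40]},
    {"translation": [-0.4, -3.6, 0], "rotation": [0, 0, -48]},
    {"translation": [-0.7, -4.2, 0], "rotation": [0, 0, -56]},
    {"translation": [-1.2, -4.6, 0], "rotation": [0, 0, -64]},
    {"translation": [-1.6, -5.0, 0], "rotation": [0, 0, -72]},
    {"translation": [-2.2, -5.4, 0], "rotation": [0, 0, -80]},
    {"translation": [-2.7, -5.6, 0], "rotation": [0, 0, -88]},
    {"translation": [-3.3, -5.8, 0], "rotation": [0, 0, -96]},
  ],
)

```text
clock: 16.0
eef_pos: [0.5354, -0.2217, 0.0894]
tool_rot: [0.342, 0.94, 0.001, -0.002]
contact_force: [4.1, -2.8, -1.4]
grip_width: 0.0171
finger_force: 22.0
```

Call:
play_rows(
  rows=[
    {"translation": [-0.6, -0.1, 0], "rotation": [0, 0, -8]},
    {"translation": [-1.2, -0.1, 0], "rotation": [0, 0, -16]},
    {"translation": [-1.9, 0, 0], "rotation": [0, 0, -24]},
    {"translation": [-2.5, 0.2, 0], "rotation": [0, 0, -32]},
    {"translation": [-3.0, 0.4, 0], "rotation": [0, 0, -40]},
    {"translation": [-3.6, 0.8, 0], "rotation": [0, 0, -48]},
    {"translation": [-4.1, 1.2, 0], "rotation": [0, 0, -56]},
    {"translation": [-4.5, 1.6, 0], "rotation": [0, 0, -64]},
    {"translation": [-4.8, 2.2, 0], "rotation": [0, 0, -72]},
    {"translation": [-5.1, 2.7, 0], "rotation": [0, 0, -80]},
    {"translation": [-5.3, 3.3, 0], "rotation": [0, 0, -88]},
    {"translation": [-5.4, 3.9, 0], "rotation": [0, 0, -96]},
  ],
)

```text
clock: 17.2
eef_pos: [0.4804, -0.1826, 0.0893]
tool_rot: [0.927, 0.375, 0.003, -0.001]
contact_force: [0.3, -3.9, -0.5]
grip_width: 0.0173
finger_force: 21.9
```

```bash
python3 look.py
```

```text
17.2 [ 0.4804 -0.1826  0.0893] [-29.5  27.7  99.9   0.4  52.3  16.2] yaw 43.99432627458841 F [ 0.3 -3.9 -0.5]
[ 239  232   37   74 2228] [257.25224417 269.7989228 ] [ 0.48511537 -0.17750013  0.115     ]
[   0  236  105   31 2267] [ 49.91442435 249.93471548] [ 0.42767988 -0.10316943  0.115     ]
```

View pics/wl.png

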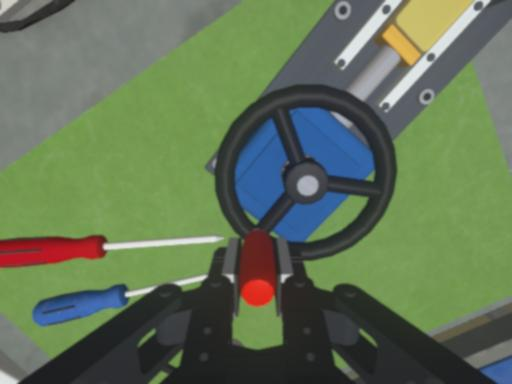

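The ram's brass head has reached the pad at (400,45). I'll regrip with the closing line radial, so that friction limits the push.

Call:
play_rows(
  rows=[
    {"translation": [0, 0, 0], "rotation": [0, 0, 0]},
    {"translation": [0, 0, 0], "rotation": [0, 0, 0]},
    {"translation": [0, 0, 0], "rotation": [0, 0, 0]},
    {"translation": [0, 0, 0], "rotation": [0, 0, 8.5]},
    {"translation": [0, 0, 0], "rotation": [0, 0, 17]},
    {"translation": [0, 0, 0], "rotation": [0, 0, 25.5]},
    {"translation": [0, 0, 0], "rotation": [0, 0, 34]},
    {"translation": [0, 0, 0], "rotation": [0, 0, 42.5]},
    {"translation": [0, 0, 0], "rotation": [0, 0, 51]},
    {"translation": [0, 0, 0], "rotation": [0, 0, 53]},
    {"translation": [0, 0, 0], "rotation": [0, 0, 53]},
  ],
  fingers=5,
)

```text
clock: 18.35
eef_pos: [0.4809, -0.1816, 0.0892]
tool_rot: [0.66, 0.751, 0.002, -0.003]
contact_force: [0.3, -0.1, 0.1]
grip_width: 0.0502
finger_force: 0.0
```

Call:
play_rows(
  rows=[
    {"translation": [0, 0, 0], "rotation": [0, 0, 0]},
    {"translation": [0, 0, 0], "rotation": [0, 0, 0]},
    {"translation": [0, 0, 0], "rotation": [0, 0, 0]},
    {"translation": [0, 0, 0], "rotation": [0, 0, 0]},
    {"translation": [0, 0, 0], "rotation": [0, 0, 0]},
    {"translation": [0, 0, 0], "rotation": [0, 0, 0]},
  ],
  fingers=1.2,
)

```text
clock: 18.95
eef_pos: [0.4806, -0.1816, 0.0893]
tool_rot: [0.66, 0.751, 0.002, -0.003]
contact_force: [-2.9, -1.6, 2.3]
grip_width: 0.0171
finger_force: 20.6
```

```bash
cat > st.py <<'E'
import numpy as np
from workcell import get_state
C=np.array([.5253,-.1768]);s=get_state();d=s["eef_pos"][:2]-C;p=np.arctan2(d[1],d[0]);f=s["contact_force"][:2];q=s["tool_rot"]
print("t",s["clock"],"phi",round(np.degrees(p),1),"r",round(np.hypot(*d)*1e3,1),"Ftan(cw)",round(f@[np.sin(p),-np.cos(p)],1),"Frad",round(f@[np.cos(p),np.sin(p)],1),"j1,6",np.degrees(s["joints"][[0,5]]).round(1),"y-dir",round(np.degrees(2*np.arctan2(q[1],q[0]))-90,1),"w",round(s["grip_width"],4),"Mz",round(s["wrist_torque"][2],2))
E
python3 st.py
for p in 186 162 138 114 90 66 42 18 -6 -30;do python3 arc.py $p -8 3;done
```

```text
t 18.95 phi -173.8 r 44.9 Ftan(cw) -1.3 Frad 3.0 j1,6 [-29.4 -37. ] y-dir 7.4 w 0.0171 Mz 0.03
from 186.0 to 162.0
[[np.float64(-0.0), np.float64(0.6), -8.0], [np.float64(0.0), np.float64(1.3), -16.0], [np.float64(0.2), np.float64(1.9), -24.0]]
from 162.0 to 138.0
[[np.float64(0.2), np.float64(0.6), -8.0], [np.float64(0.5), np.float64(1.1), -16.0], [np.float64(0.9), np.float64(1.6), -24.0]]
from 138.0 to 114.0
[[np.float64(0.5), np.float64(0.4), -8.0], [np.float64(1.0), np.float64(0.8), -16.0], [np.float64(1.5), np.float64(1.1), -24.0]]
from 114.0 to 90.0
[[np.float64(0.6), np.float64(0.2), -8.0], [np.float64(1.2), np.float64(0.3), -16.0], [np.float64(1.8), np.float64(0.4), -24.0]]
from 90.0 to 66.0
[[np.float64(0.6), np.float64(-0.0), -8.0], [np.float64(1.2), np.float64(-0.2), -16.0], [np.float64(1.8), np.float64(-0.4), -24.0]]
from 66.0 to 42.0
[[np.float64(0.6), np.float64(-0.3), -8.0], [np.float64(1.1), np.float64(-0.7), -16.0], [np.float64(1.5), np.float64(-1.1), -24.0]]
from 42.0 to 18.0
[[np.float64(0.4), np.float64(-0.5), -8.0], [np.float64(0.7), np.float64(-1.0), -16.0], [np.float64(0.9), np.float64(-1.6), -24.0]]
from 18.0 to -6.0
[[np.float64(0.2), np.float64(-0.6), -8.0], [np.float64(0.2), np.float64(-1.2), -16.0], [np.float64(0.2), np.float64(-1.9), -24.0]]
from -6.0 to -30.0
[[np.float64(-0.1), np.float64(-0.6), -8.0], [np.float64(-0.3), np.float64(-1.2), -16.0], [np.float64(-0.6), np.float64(-1.8), -24.0]]
from -30.0 to -54.0
[[np.float64(-0.4), np.float64(-0.5), -8.0], [np.float64(-0.8), np.float64(-1.0), -16.0], [np.float64(-1.3), np.float64(-1.4), -24.0]]
```

Call:
play_rows(
  rows=[
    {"translation": [0, 0.6, 0], "rotation": [0, 0, -8]},
    {"translation": [0, 1.3, 0], "rotation": [0, 0, -16]},
    {"translation": [0.2, 1.9, 0], "rotation": [0, 0, -24]},
  ],
)

```text
clock: 19.25
eef_pos: [0.4829, -0.1628, 0.0893]
tool_rot: [0.804, 0.595, 0.003, -0.002]
contact_force: [-1.7, -2.2, 1.2]
grip_width: 0.0172
finger_force: 20.4
```

Call:
play_rows(
  rows=[
    {"translation": [0.2, 0.6, 0], "rotation": [0, 0, -8]},
    {"translation": [0.5, 1.1, 0], "rotation": [0, 0, -16]},
    {"translation": [0.9, 1.6, 0], "rotation": [0, 0, -24]},
  ],
)

```text
clock: 19.55
eef_pos: [0.4925, -0.1469, 0.0893]
tool_rot: [0.91, 0.415, 0.003, -0.001]
contact_force: [0.7, -2.6, -0.9]
grip_width: 0.0172
finger_force: 20.3
```

Call:
play_rows(
  rows=[
    {"translation": [0.5, 0.4, 0], "rotation": [0, 0, -8]},
    {"translation": [1.0, 0.8, 0], "rotation": [0, 0, -16]},
    {"translation": [1.5, 1.1, 0], "rotation": [0, 0, -24]},
  ],
)

```text
clock: 19.85
eef_pos: [0.5077, -0.1362, 0.0893]
tool_rot: [0.976, 0.217, 0.004, -0.0]
contact_force: [1.2, -5.2, -1.7]
grip_width: 0.0176
finger_force: 20.3
```

Call:
play_rows(
  rows=[
    {"translation": [0.6, 0.2, 0], "rotation": [0, 0, -8]},
    {"translation": [1.2, 0.3, 0], "rotation": [0, 0, -16]},
    {"translation": [1.8, 0.4, 0], "rotation": [0, 0, -24]},
  ],
)

```text
clock: 20.15
eef_pos: [0.5258, -0.1325, 0.0893]
tool_rot: [1.0, 0.009, 0.004, 0.001]
contact_force: [-0.2, -8.0, -2.1]
grip_width: 0.0173
finger_force: 20.4
```

Call:
play_rows(
  rows=[
    {"translation": [0.6, -0.1, 0], "rotation": [0, 0, -8]},
    {"translation": [1.2, -0.3, 0], "rotation": [0, 0, -16]},
    {"translation": [1.8, -0.5, 0], "rotation": [0, 0, -24]},
  ],
)

```text
clock: 20.45
eef_pos: [0.544, -0.1366, 0.0893]
tool_rot: [0.98, -0.199, 0.004, 0.0]
contact_force: [0.3, -0.7, 0.3]
grip_width: 0.0173
finger_force: 20.5
```

Call:
play_rows(
  rows=[
    {"translation": [0.6, -0.3, 0], "rotation": [0, 0, -8]},
    {"translation": [1.1, -0.7, 0], "rotation": [0, 0, -16]},
    {"translation": [1.5, -1.1, 0], "rotation": [0, 0, -24]},
  ],
)

```text
clock: 20.75
eef_pos: [0.559, -0.1476, 0.0894]
tool_rot: [0.917, -0.398, 0.004, 0.001]
contact_force: [1.7, -0.9, 0.4]
grip_width: 0.0173
finger_force: 20.5
```

Call:
play_rows(
  rows=[
    {"translation": [0.4, -0.5, 0], "rotation": [0, 0, -8]},
    {"translation": [0.7, -1.0, 0], "rotation": [0, 0, -16]},
    {"translation": [0.9, -1.6, 0], "rotation": [0, 0, -24]},
  ],
)

```text
clock: 21.05
eef_pos: [0.5683, -0.1639, 0.0894]
tool_rot: [0.814, -0.58, 0.004, 0.001]
contact_force: [2.7, 0.3, -1.2]
grip_width: 0.0174
finger_force: 20.5
```

Call:
play_rows(
  rows=[
    {"translation": [0.2, -0.6, 0], "rotation": [0, 0, -8]},
    {"translation": [0.2, -1.2, 0], "rotation": [0, 0, -16]},
    {"translation": [0.2, -1.9, 0], "rotation": [0, 0, -24]},
  ],
)

```text
clock: 21.35
eef_pos: [0.5701, -0.1829, 0.0894]
tool_rot: [-0.676, 0.737, -0.003, -0.002]
contact_force: [1.1, 1.1, 1.1]
grip_width: 0.0177
finger_force: 20.6
```

Call:
play_rows(
  rows=[
    {"translation": [0, 0, 0], "rotation": [0, 0, 0]},
    {"translation": [0, 0, 0], "rotation": [0, 0, 0]},
    {"translation": [0, 0, 0], "rotation": [0, 0, 0]},
    {"translation": [0, 0, 0], "rotation": [0, 0, 8.5]},
    {"translation": [0, 0, 0], "rotation": [0, 0, 17]},
    {"translation": [0, 0, 0], "rotation": [0, 0, 25.5]},
    {"translation": [0, 0, 0], "rotation": [0, 0, 34]},
    {"translation": [0, 0, 0], "rotation": [0, 0, 42.5]},
    {"translation": [0, 0, 0], "rotation": [0, 0, 51]},
    {"translation": [0, 0, 0], "rotation": [0, 0, 59.5]},
    {"translation": [0, 0, 0], "rotation": [0, 0, 68]},
    {"translation": [0, 0, 0], "rotation": [0, 0, 76.5]},
  ],
  fingers=5,
)

```text
clock: 22.55
eef_pos: [0.5689, -0.1822, 0.0893]
tool_rot: [0.988, -0.153, 0.003, 0.0]
contact_force: [0.1, -0.1, 0.4]
grip_width: 0.0501
finger_force: 0.0
```

Call:
play_rows(
  rows=[
    {"translation": [0, 0, 0], "rotation": [0, 0, 8.5]},
    {"translation": [0, 0, 0], "rotation": [0, 0, 17]},
    {"translation": [0, 0, 0], "rotation": [0, 0, 25.5]},
    {"translation": [0, 0, 0], "rotation": [0, 0, 34]},
    {"translation": [0, 0, 0], "rotation": [0, 0, 42.5]},
    {"translation": [0, 0, 0], "rotation": [0, 0, 51]},
    {"translation": [0, 0, 0], "rotation": [0, 0, 59.5]},
    {"translation": [0, 0, 0], "rotation": [0, 0, 68]},
    {"translation": [0, 0, 0], "rotation": [0, 0, 76.5]},
    {"translation": [0, 0, 0], "rotation": [0, 0, 85]},
    {"translation": [0, 0, 0], "rotation": [0, 0, 93.5]},
    {"translation": [0, 0, 0], "rotation": [0, 0, 102]},
  ],
)

```text
clock: 23.75
eef_pos: [0.5689, -0.1822, 0.0893]
tool_rot: [0.741, 0.671, 0.003, -0.002]
contact_force: [1.1, 0.8, -0.1]
grip_width: 0.0503
finger_force: 0.0
```

Call:
play_rows(
  rows=[
    {"translation": [0, 0, 0], "rotation": [0, 0, 0]},
    {"translation": [0, 0, 0], "rotation": [0, 0, 0]},
    {"translation": [0, 0, 0], "rotation": [0, 0, 0]},
    {"translation": [0, 0, 0], "rotation": [0, 0, 0]},
    {"translation": [0, 0, 0], "rotation": [0, 0, 0]},
    {"translation": [0, 0, 0], "rotation": [0, 0, 0]},
    {"translation": [0, 0, 0], "rotation": [0, 0, 0]},
  ],
  fingers=1.2,
)

```text
clock: 24.45
eef_pos: [0.5701, -0.1826, 0.0895]
tool_rot: [0.745, 0.667, 0.003, -0.001]
contact_force: [5.6, -0.2, -2.1]
grip_width: 0.0173
finger_force: 23.2
```

```bash
python3 look.py; python3 st.py;for p in -54 -78 -102 -126 -150 ;do python3 arc.py $p -8 3;done
```

```text
24.45 [ 0.5701 -0.1826  0.0895] [-25.3  35.1  85.7   0.5  59.2 -19.3] yaw 83.7447458985619 F [ 5.6 -0.2 -2.1]
[ 239  234   37   75 2217] [257.24221922 272.51601263] [ 0.57081953 -0.17717026  0.115     ]
t 24.5 phi -7.4 r 45.1 Ftan(cw) -0.6 Frad 4.5 j1,6 [-25.3 -19.3] y-dir -6.3 w 0.0171 Mz -0.02
from -54.0 to -78.0
[[np.float64(-0.5), np.float64(-0.3), -8.0], [np.float64(-1.1), np.float64(-0.6), -16.0], [np.float64(-1.7), np.float64(-0.8), -24.0]]
from -78.0 to -102.0
[[np.float64(-0.6), np.float64(-0.1), -8.0], [np.float64(-1.2), np.float64(-0.1), -16.0], [np.float64(-1.9), np.float64(-0.0), -24.0]]
from -102.0 to -126.0
[[np.float64(-0.6), np.float64(0.2), -8.0], [np.float64(-1.2), np.float64(0.4), -16.0], [np.float64(-1.7), np.float64(0.8), -24.0]]
from -126.0 to -150.0
[[np.float64(-0.5), np.float64(0.4), -8.0], [np.float64(-0.9), np.float64(0.9), -16.0], [np.float64(-1.3), np.float64(1.4), -24.0]]
from -150.0 to -174.0
[[np.float64(-0.3), np.float64(0.6), -8.0], [np.float64(-0.5), np.float64(1.2), -16.0], [np.float64(-0.6), np.float64(1.8), -24.0]]
```

View pics/wl.png

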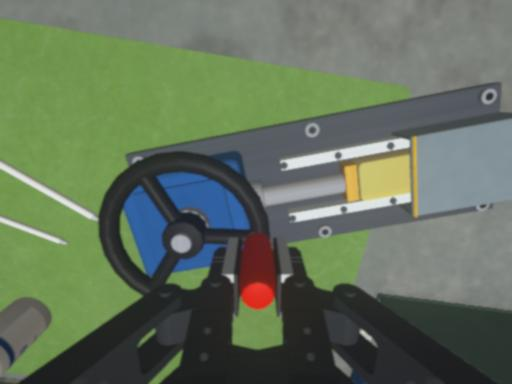

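The pad is now about 19 mm into the hood, so the stop could come at any time. I'll continue in small steps.

Call:
play_rows(
  rows=[
    {"translation": [-0.1, -0.6, 0], "rotation": [0, 0, -8]},
    {"translation": [-0.3, -1.2, 0], "rotation": [0, 0, -16]},
    {"translation": [-0.6, -1.8, 0], "rotation": [0, 0, -24]},
  ],
)

```text
clock: 24.8
eef_pos: [0.564, -0.2007, 0.0895]
tool_rot: [0.869, 0.496, 0.004, -0.001]
contact_force: [5.2, 1.6, 0.3]
grip_width: 0.0168
finger_force: 23.3
```

Call:
play_rows(
  rows=[
    {"translation": [-0.4, -0.5, 0], "rotation": [0, 0, -8]},
    {"translation": [-0.9, -1.0, 0], "rotation": [0, 0, -16]},
    {"translation": [-1.4, -1.4, 0], "rotation": [0, 0, -24]},
  ],
)

```text
clock: 25.1
eef_pos: [0.5507, -0.2147, 0.0895]
tool_rot: [0.953, 0.304, 0.005, -0.0]
contact_force: [8.3, 1.3, -4.0]
grip_width: 0.0171
finger_force: 23.0
```

Call:
play_rows(
  rows=[
    {"translation": [-0.5, -0.3, 0], "rotation": [0, 0, -8]},
    {"translation": [-1.1, -0.6, 0], "rotation": [0, 0, -16]},
  ],
)

```text
clock: 25.3
eef_pos: [0.5393, -0.2203, 0.0895]
tool_rot: [0.986, 0.168, 0.005, -0.001]
contact_force: [8.1, 5.5, -1.5]
grip_width: 0.0169
finger_force: 23.1
```

```bash
python3 st.py; python3 look.py; python3 arc.py -73 -8 2
```

```text
t 25.3 phi -72.1 r 45.7 Ftan(cw) -9.4 Frad -2.7 j1,6 [-30.   40.4] y-dir -70.6 w 0.0169 Mz -0.24
25.3 [ 0.5393 -0.2203  0.0895] [-30.   33.5  88.9   0.5  57.3  40.4] yaw 19.368429356707175 F [ 8.1  5.5 -1.5]
[ 239  234   37   75 2227] [257.16389762 272.23798833] [ 0.54387111 -0.21798842  0.115     ]
[   7  327   86   57 1301] [ 42.51575711 356.53266718] [ 0.45947179 -0.12989812  0.115     ]
from -73.0 to -89.0
[[np.float64(-0.6), np.float64(-0.1), -8.0], [np.float64(-1.2), np.float64(-0.2), -16.0]]
```

Call:
play_rows(
  rows=[
    {"translation": [-0.6, 0, 0], "rotation": [0, 0, -8]},
    {"translation": [-1.2, 0, 0], "rotation": [0, 0, -16]},
  ],
)

```text
clock: 25.55
eef_pos: [0.5269, -0.2224, 0.0895]
tool_rot: [1.0, 0.03, 0.005, 0.002]
contact_force: [3.6, -8.1, -3.6]
grip_width: 0.0169
finger_force: 23.0
```

```bash
python3 st.py; python3 look.py; python3 arc.py -89 -8 3
```

```text
t 25.55 phi -88.0 r 45.7 Ftan(cw) -3.3 Frad 8.3 j1,6 [-30.6  55.8] y-dir -86.6 w 0.0169 Mz -0.03
25.55 [ 0.5269 -0.2224  0.0895] [-30.6  32.5  90.8   0.2  56.2  55.8] yaw 3.4289919864438883 F [ 3.6 -8.1 -3.6]
[ 239  233   37   76 2235] [257.41387025 271.97136465] [ 0.53183451 -0.22136987  0.115     ]
from -89.0 to -113.0
[[np.float64(-0.6), np.float64(0.0), -8.0], [np.float64(-1.2), np.float64(0.2), -16.0], [np.float64(-1.8), np.float64(0.4), -24.0]]
```

Call:
play_rows(
  rows=[
    {"translation": [-0.6, 0, 0], "rotation": [0, 0, -8]},
    {"translation": [-1.2, 0.1, 0], "rotation": [0, 0, -16]},
    {"translation": [-1.8, 0.3, 0], "rotation": [0, 0, -24]},
  ],
)

```text
clock: 25.9
eef_pos: [0.5084, -0.2191, 0.0895]
tool_rot: [0.984, -0.179, 0.005, 0.002]
contact_force: [3.1, -4.8, -3.1]
grip_width: 0.0176
finger_force: 23.0
```

```bash
python3 st.py; python3 arc.py -112 -8 3
```

```text
t 25.9 phi -111.8 r 45.6 Ftan(cw) -4.6 Frad 3.3 j1,6 [-31.3  79.3] y-dir -110.6 w 0.0176 Mz -0.07
from -112.0 to -136.0
[[np.float64(-0.6), np.float64(0.3), -8.0], [np.float64(-1.1), np.float64(0.6), -16.0], [np.float64(-1.6), np.float64(1.0), -24.0]]
```

Call:
play_rows(
  rows=[
    {"translation": [-0.6, 0.3, 0], "rotation": [0, 0, -8]},
    {"translation": [-1.1, 0.6, 0], "rotation": [0, 0, -16]},
    {"translation": [-1.5, 1.0, 0], "rotation": [0, 0, -24]},
  ],
)

```text
clock: 26.2
eef_pos: [0.493, -0.2087, 0.0895]
tool_rot: [0.925, -0.38, 0.004, 0.002]
contact_force: [1.5, -4.2, -1.4]
grip_width: 0.0171
finger_force: 23.1
```

```bash
python3 st.py; python3 arc.py -136 -8 3
```

```text
t 26.2 phi -135.3 r 45.4 Ftan(cw) -4.0 Frad 1.9 j1,6 [-31.1 103.6] y-dir -134.6 w 0.0171 Mz -0.07
from -136.0 to -160.0
[[np.float64(-0.4), np.float64(0.5), -8.0], [np.float64(-0.7), np.float64(1.0), -16.0], [np.float64(-1.0), np.float64(1.6), -24.0]]
```

Call:
play_rows(
  rows=[
    {"translation": [-0.4, 0.5, 0], "rotation": [0, 0, -8]},
    {"translation": [-0.7, 1.0, 0], "rotation": [0, 0, -16]},
    {"translation": [-1.0, 1.6, 0], "rotation": [0, 0, -24]},
  ],
)

```text
clock: 26.5
eef_pos: [0.4831, -0.1926, 0.0895]
tool_rot: [0.826, -0.564, 0.004, 0.002]
contact_force: [3.3, -4.2, -2.8]
grip_width: 0.017
finger_force: 22.8
```

```bash
python3 st.py; python3 arc.py -160 -8 3
```

```text
t 26.5 phi -159.5 r 45.1 Ftan(cw) -5.1 Frad -1.6 j1,6 [-30.  128.8] y-dir -158.6 w 0.017 Mz -0.12
from -160.0 to -184.0
[[np.float64(-0.2), np.float64(0.6), -8.0], [np.float64(-0.3), np.float64(1.2), -16.0], [np.float64(-0.3), np.float64(1.9), -24.0]]
```

Call:
play_rows(
  rows=[
    {"translation": [-0.2, 0.6, 0], "rotation": [0, 0, -8]},
    {"translation": [-0.3, 1.2, 0], "rotation": [0, 0, -16]},
    {"translation": [-0.3, 1.9, 0], "rotation": [0, 0, -24]},
  ],
)

```text
clock: 26.8
eef_pos: [0.4807, -0.1738, 0.0895]
tool_rot: [-0.691, 0.723, -0.004, -0.003]
contact_force: [3.6, -7.1, -5.8]
grip_width: 0.0172
finger_force: 22.7
```

```bash
python3 st.py; python3 arc.py -184 -8 2
```

```text
t 26.8 phi 176.2 r 44.7 Ftan(cw) -6.8 Frad -4.1 j1,6 [-28.2 154.7] y-dir 177.4 w 0.0172 Mz -0.21
from -184.0 to -200.0
[[np.float64(0.1), np.float64(0.6), -8.0], [np.float64(0.3), np.float64(1.2), -16.0]]
```

Call:
play_rows(
  rows=[
    {"translation": [0, 0, 0], "rotation": [0, 0, 0]},
    {"translation": [0, 0, 0], "rotation": [0, 0, 0]},
    {"translation": [0, 0, 0], "rotation": [0, 0, 0]},
    {"translation": [0, 0, 0], "rotation": [0, 0, 8.5]},
    {"translation": [0, 0, 0], "rotation": [0, 0, 17]},
    {"translation": [0, 0, 0], "rotation": [0, 0, 25.5]},
    {"translation": [0, 0, 0], "rotation": [0, 0, 34]},
    {"translation": [0, 0, 0], "rotation": [0, 0, 42.5]},
    {"translation": [0, 0, 0], "rotation": [0, 0, 51]},
    {"translation": [0, 0, 0], "rotation": [0, 0, 59.5]},
    {"translation": [0, 0, 0], "rotation": [0, 0, 68]},
    {"translation": [0, 0, 0], "rotation": [0, 0, 76.5]},
  ],
  fingers=5,
)

```text
clock: 28.0
eef_pos: [0.4797, -0.1727, 0.0892]
tool_rot: [0.991, -0.132, 0.003, 0.0]
contact_force: [0.1, 0.5, 0.0]
grip_width: 0.0499
finger_force: 0.0
```

Call:
play_rows(
  rows=[
    {"translation": [0, 0, 0], "rotation": [0, 0, 8.5]},
    {"translation": [0, 0, 0], "rotation": [0, 0, 17]},
    {"translation": [0, 0, 0], "rotation": [0, 0, 25.5]},
    {"translation": [0, 0, 0], "rotation": [0, 0, 34]},
    {"translation": [0, 0, 0], "rotation": [0, 0, 42.5]},
    {"translation": [0, 0, 0], "rotation": [0, 0, 51]},
    {"translation": [0, 0, 0], "rotation": [0, 0, 59.5]},
    {"translation": [0, 0, 0], "rotation": [0, 0, 68]},
    {"translation": [0, 0, 0], "rotation": [0, 0, 76.5]},
    {"translation": [0, 0, 0], "rotation": [0, 0, 85]},
    {"translation": [0, 0, 0], "rotation": [0, 0, 93.5]},
    {"translation": [0, 0, 0], "rotation": [0, 0, 102]},
  ],
)

```text
clock: 29.2
eef_pos: [0.4797, -0.1727, 0.0892]
tool_rot: [0.727, 0.687, 0.002, -0.003]
contact_force: [0.4, 0.7, 0.3]
grip_width: 0.0499
finger_force: 0.0
```

Call:
play_rows(
  rows=[
    {"translation": [0, 0, 0], "rotation": [0, 0, 0]},
    {"translation": [0, 0, 0], "rotation": [0, 0, 0]},
    {"translation": [0, 0, 0], "rotation": [0, 0, 0]},
    {"translation": [0, 0, 0], "rotation": [0, 0, 0]},
    {"translation": [0, 0, 0], "rotation": [0, 0, 0]},
    {"translation": [0, 0, 0], "rotation": [0, 0, 0]},
    {"translation": [0, 0, 0], "rotation": [0, 0, 0]},
  ],
  fingers=1.2,
)

```text
clock: 29.9
eef_pos: [0.4806, -0.1728, 0.0894]
tool_rot: [0.73, 0.684, 0.003, -0.002]
contact_force: [5.0, -0.7, -2.4]
grip_width: 0.0171
finger_force: 22.4
```

```bash
python3 look.py; python3 st.py;for p in 176 160 144 128 112 96;do python3 arc.py $p -8 2;done
```

```text
29.9 [ 0.4806 -0.1728  0.0894] [-28.6  27.5 100.3   0.5  52.3 -25.2] yaw 86.30270423222525 F [ 5.  -0.7 -2.4]
[   0   58  101   92 2985] [ 45.88643216 107.08844221] [ 0.40502607 -0.08879846  0.115     ]
[ 239  230   37   74 2230] [257.18654709 268.16547085] [ 0.48134716 -0.16502272  0.115     ]
t 29.95 phi 174.9 r 44.8 Ftan(cw) 0.5 Frad -5.8 j1,6 [-28.6 -25.2] y-dir -3.7 w 0.017 Mz -0.0
from 176.0 to 160.0
[[np.float64(0.1), np.float64(0.6), -8.0], [np.float64(0.3), np.float64(1.2), -16.0]]
from 160.0 to 144.0
[[np.float64(0.3), np.float64(0.6), -8.0], [np.float64(0.6), np.float64(1.1), -16.0]]
from 144.0 to 128.0
[[np.float64(0.4), np.float64(0.5), -8.0], [np.float64(0.9), np.float64(0.9), -16.0]]
from 128.0 to 112.0
[[np.float64(0.5), np.float64(0.4), -8.0], [np.float64(1.1), np.float64(0.6), -16.0]]
from 112.0 to 96.0
[[np.float64(0.6), np.float64(0.2), -8.0], [np.float64(1.2), np.float64(0.3), -16.0]]
from 96.0 to 80.0
[[np.float64(0.6), np.float64(0.0), -8.0], [np.float64(1.3), np.float64(-0.0), -16.0]]
```

Call:
play_rows(
  rows=[
    {"translation": [0.2, 0.6, 0], "rotation": [0, 0, -8]},
    {"translation": [0.4, 1.2, 0], "rotation": [0, 0, -16]},
  ],
)

```text
clock: 30.15
eef_pos: [0.4837, -0.1607, 0.0894]
tool_rot: [0.819, 0.574, 0.002, -0.002]
contact_force: [2.7, -1.6, -0.5]
grip_width: 0.0175
finger_force: 22.6
```

```bash
python3 st.py
```

```text
t 30.15 phi 158.9 r 44.6 Ftan(cw) -0.5 Frad -3.1 j1,6 [-27.2  -7.5] y-dir -20.0 w 0.0175 Mz 0.13
```

Call:
play_rows(
  rows=[
    {"translation": [0.3, 0.6, 0], "rotation": [0, 0, -8]},
    {"translation": [0.6, 1.1, 0], "rotation": [0, 0, -16]},
  ],
)

```text
clock: 30.35
eef_pos: [0.4899, -0.15, 0.0894]
tool_rot: [0.891, 0.454, 0.003, -0.001]
contact_force: [3.1, -3.0, -1.8]
grip_width: 0.0174
finger_force: 22.5
```

```bash
python3 st.py
```

```text
t 30.35 phi 142.8 r 44.4 Ftan(cw) -0.5 Frad -4.2 j1,6 [-25.8   9.9] y-dir -36.0 w 0.0174 Mz 0.06
```

Call:
play_rows(
  rows=[
    {"translation": [0.4, 0.5, 0], "rotation": [0, 0, -8]},
    {"translation": [0.9, 0.9, 0], "rotation": [0, 0, -16]},
  ],
)

```text
clock: 30.55
eef_pos: [0.499, -0.1411, 0.0894]
tool_rot: [0.946, 0.326, 0.003, -0.001]
contact_force: [1.0, -4.2, -1.1]
grip_width: 0.0169
finger_force: 22.5
```

```bash
python3 st.py
```

```text
t 30.55 phi 126.4 r 44.3 Ftan(cw) -1.7 Frad -4.0 j1,6 [-24.4  27.3] y-dir -52.0 w 0.0169 Mz 0.09
```

Call:
play_rows(
  rows=[
    {"translation": [0.5, 0.4, 0], "rotation": [0, 0, -8]},
    {"translation": [1.1, 0.6, 0], "rotation": [0, 0, -16]},
  ],
)

```text
clock: 30.75
eef_pos: [0.5099, -0.1353, 0.0894]
tool_rot: [0.982, 0.191, 0.003, -0.0]
contact_force: [0.0, -3.0, 0.6]
grip_width: 0.017
finger_force: 22.6
```

```bash
python3 st.py
```

```text
t 30.75 phi 110.3 r 44.2 Ftan(cw) -1.0 Frad -2.8 j1,6 [-23.3  44.5] y-dir -68.0 w 0.017 Mz 0.15
```

Call:
play_rows(
  rows=[
    {"translation": [0.6, 0.2, 0], "rotation": [0, 0, -8]},
    {"translation": [1.2, 0.3, 0], "rotation": [0, 0, -16]},
  ],
)

```text
clock: 30.95
eef_pos: [0.522, -0.1327, 0.0894]
tool_rot: [0.999, 0.052, 0.003, 0.001]
contact_force: [1.2, -6.8, -0.5]
grip_width: 0.0171
finger_force: 22.6
```

```bash
python3 st.py
```

```text
t 30.95 phi 94.3 r 44.2 Ftan(cw) 0.7 Frad -6.8 j1,6 [-22.5  61.4] y-dir -84.0 w 0.0171 Mz 0.14
```

Call:
play_rows(
  rows=[
    {"translation": [0.6, 0, 0], "rotation": [0, 0, -8]},
    {"translation": [1.2, -0.1, 0], "rotation": [0, 0, -16]},
  ],
)

```text
clock: 31.15
eef_pos: [0.5342, -0.1335, 0.0894]
tool_rot: [0.996, -0.087, 0.004, 0.001]
contact_force: [1.8, -4.0, -0.3]
grip_width: 0.0172
finger_force: 22.6
```

```bash
python3 st.py;  for p in 78 62 46 30 14;do python3 arc.py $p -8 2;done
```

```text
t 31.15 phi 78.4 r 44.2 Ftan(cw) 2.6 Frad -3.6 j1,6 [-22.  78.] y-dir -100.0 w 0.0172 Mz 0.25
from 78.0 to 62.0
[[np.float64(0.6), np.float64(-0.2), -8.0], [np.float64(1.2), np.float64(-0.4), -16.0]]
from 62.0 to 46.0
[[np.float64(0.5), np.float64(-0.3), -8.0], [np.float64(1.0), np.float64(-0.7), -16.0]]
from 46.0 to 30.0
[[np.float64(0.4), np.float64(-0.5), -8.0], [np.float64(0.8), np.float64(-1.0), -16.0]]
from 30.0 to 14.0
[[np.float64(0.3), np.float64(-0.6), -8.0], [np.float64(0.5), np.float64(-1.2), -16.0]]
from 14.0 to -2.0
[[np.float64(0.1), np.float64(-0.6), -8.0], [np.float64(0.1), np.float64(-1.2), -16.0]]
```

Call:
play_rows(
  rows=[
    {"translation": [0.6, -0.2, 0], "rotation": [0, 0, -8]},
    {"translation": [1.2, -0.4, 0], "rotation": [0, 0, -16]},
  ],
)

```text
clock: 31.35
eef_pos: [0.5434, -0.1363, 0.0892]
tool_rot: [0.974, -0.225, 0.0, 0.001]
contact_force: [-14.2, 2.2, 11.3]
grip_width: 0.017
finger_force: 24.0
```

```bash
python3 st.py
```

```text
t 31.35 phi 65.9 r 44.4 Ftan(cw) -13.8 Frad -3.8 j1,6 [-21.9  94.2] y-dir -116.0 w 0.017 Mz 0.07
```

The wheel has come up hard: Ftan is -13.8 N and the handle lags the command. I'll hold there to satisfy the press.

Call:
play_rows(
  rows=[
    {"translation": [0, 0, 0], "rotation": [0, 0, 0]},
    {"translation": [0, 0, 0], "rotation": [0, 0, 0]},
    {"translation": [0, 0, 0], "rotation": [0, 0, 0]},
    {"translation": [0, 0, 0], "rotation": [0, 0, 0]},
  ],
)

```text
clock: 31.75
eef_pos: [0.543, -0.1361, 0.0893]
tool_rot: [0.975, -0.222, 0.0, 0.001]
contact_force: [-8.4, 0.8, 7.0]
grip_width: 0.0173
finger_force: 23.5
```

```bash
python3 st.py; python3 look.py
```

```text
t 31.75 phi 66.5 r 44.4 Ftan(cw) -8.1 Frad -2.6 j1,6 [-21.9  93.8] y-dir -115.7 w 0.0173 Mz 0.1
31.75 [ 0.543  -0.1361  0.0893] [-21.9  31.7  92.3  -0.1  55.9  93.8] yaw -25.653321574521396 F [-8.4  0.8  7. ]
[ 239  231   37   76 2276] [257.19859402 269.93233743] [ 0.54878245 -0.13796495  0.115     ]
```

Call:
play_rows(
  rows=[
    {"translation": [0.2, -0.1, 0], "rotation": [0, 0, -3]},
    {"translation": [0.2, -0.1, 0], "rotation": [0, 0, -3]},
    {"translation": [0.2, -0.1, 0], "rotation": [0, 0, -3]},
    {"translation": [0.2, -0.1, 0], "rotation": [0, 0, -3]},
  ],
)

```text
clock: 32.2
eef_pos: [0.5441, -0.1366, 0.0892]
tool_rot: [0.969, -0.247, -0.001, 0.001]
contact_force: [-11.5, 2.4, 9.8]
grip_width: 0.0168
finger_force: 23.5
```

```bash
python3 st.py; python3 look.py
```

```text
t 32.2 phi 64.9 r 44.3 Ftan(cw) -11.5 Frad -2.7 j1,6 [-21.9  96.9] y-dir -118.7 w 0.0168 Mz 0.03
32.2 [ 0.5441 -0.1366  0.0892] [-21.9  31.8  92.   -0.1  56.2  96.9] yaw -28.654775587339415 F [-11.5   2.4   9.8]
[ 239  232   37   76 2280] [257.24385965 270.57675439] [ 0.54951079 -0.13868292  0.115     ]
```

View pics/wl.png

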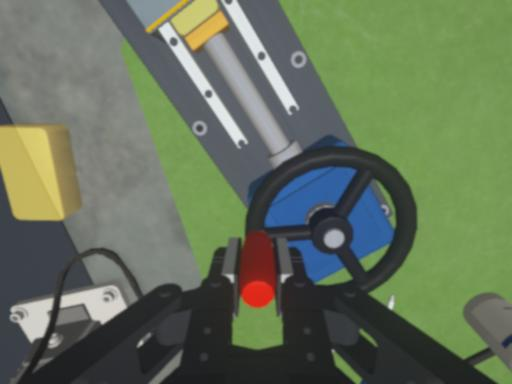

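It stopped dead at φ ≈ 66°: the force holds while the handle stays put, and the pad is about 38 mm into the hood. Next I'll back off 90°.

```bash
python3 arc.py 62 7.9 12
```

```text
from 62.0 to 156.8
[[np.float64(-0.6), np.float64(0.3), 7.9], [np.float64(-1.2), np.float64(0.4), 15.8], [np.float64(-1.8), np.float64(0.5), 23.7], [np.float64(-2.4), np.float64(0.5), 31.6], [np.float64(-3.0), np.float64(0.4), 39.5], [np.float64(-3.6), np.float64(0.3), 47.4], [np.float64(-4.2), np.float64(0.0), 55.3], [np.float64(-4.7), np.float64(-0.3), 63.2], [np.float64(-5.2), np.float64(-0.7), 71.1], [np.float64(-5.6), np.float64(-1.1), 79.0], [np.float64(-6.0), np.float64(-1.6), 86.9], [np.float64(-6.2), np.float64(-2.2), 94.8]]
```

Call:
play_rows(
  rows=[
    {"translation": [-0.6, 0.3, 0], "rotation": [0, 0, 7.9]},
    {"translation": [-1.2, 0.4, 0], "rotation": [0, 0, 15.8]},
    {"translation": [-1.8, 0.5, 0], "rotation": [0, 0, 23.7]},
    {"translation": [-2.4, 0.5, 0], "rotation": [0, 0, 31.6]},
    {"translation": [-3.0, 0.4, 0], "rotation": [0, 0, 39.5]},
    {"translation": [-3.6, 0.3, 0], "rotation": [0, 0, 47.4]},
    {"translation": [-4.2, 0, 0], "rotation": [0, 0, 55.3]},
    {"translation": [-4.7, -0.3, 0], "rotation": [0, 0, 63.2]},
    {"translation": [-5.2, -0.7, 0], "rotation": [0, 0, 71.1]},
    {"translation": [-5.6, -1.1, 0], "rotation": [0, 0, 79]},
    {"translation": [-6.0, -1.6, 0], "rotation": [0, 0, 86.9]},
    {"translation": [-6.2, -2.2, 0], "rotation": [0, 0, 94.8]},
  ],
)

```text
clock: 33.45
eef_pos: [0.4842, -0.1596, 0.0893]
tool_rot: [0.837, 0.548, 0.002, -0.003]
contact_force: [-5.7, -0.4, 3.9]
grip_width: 0.0172
finger_force: 23.5
```

```bash
python3 st.py; python3 look.py
```

```text
t 33.45 phi 157.4 r 44.6 Ftan(cw) -2.6 Frad 5.0 j1,6 [-27.1  -3.8] y-dir -23.6 w 0.0172 Mz -0.22
33.45 [ 0.4842 -0.1596  0.0893] [-27.1  27.5 100.3   0.4  52.4  -3.8] yaw 66.42254216574688 F [-5.7 -0.4  3.9]
[   0  172  103   51 2407] [ 47.80473619 198.44412131] [ 0.41937931 -0.08577188  0.115     ]
[ 239  232   37   76 2236] [256.92799642 271.28667263] [ 0.48659191 -0.15383434  0.115     ]
```

Call:
play_rows(
  rows=[
    {"translation": [0, 0, 0], "rotation": [0, 0, 0]},
    {"translation": [0, 0, 0], "rotation": [0, 0, 0]},
    {"translation": [0, 0, 0], "rotation": [0, 0, 0]},
    {"translation": [0, 0, 0], "rotation": [0, 0, 0]},
    {"translation": [0, 0, 0], "rotation": [0, 0, 0]},
    {"translation": [0, 0, 2], "rotation": [0, 0, 0]},
    {"translation": [0, 0, 5], "rotation": [0, 0, 0]},
    {"translation": [0, 0, 8], "rotation": [0, 0, 0]},
    {"translation": [0, 0, 11], "rotation": [0, 0, 0]},
    {"translation": [0, 0, 13], "rotation": [0, 0, 0]},
    {"translation": [0, 0, 13], "rotation": [0, 0, 0]},
    {"translation": [0, 0, 13], "rotation": [0, 0, 0]},
  ],
  fingers=7,
)

```text
clock: 34.7
eef_pos: [0.4857, -0.1595, 0.2189]
tool_rot: [0.838, 0.546, 0.003, -0.002]
contact_force: [-0.7, 0.2, -1.4]
grip_width: 0.07
finger_force: 0.0
```

```bash
python3 look.py; python3 - <<'E'
from h import *
from workcell import get_state
s=get_state();im=vision.read_camera("wrist")
cv2.imwrite("pics/fin.png",im[:,:,::-1])
E
```

```text
34.7 [ 0.4857 -0.1595  0.2189] [-27.   18.8  90.6   0.4  70.7  -3.3] yaw 66.14947216939159 F [-0.7  0.2 -1.4]
[  0  28  32  35 466] [10.43133047 42.36051502] [0.3631965  0.02833224 0.115     ]
[  75  146   78   35 1185] [111.61687764 162.63375527] [ 0.38260683 -0.08204403  0.115     ]
[248 178  17  30 400] [255.875  192.9525] [ 0.48519281 -0.15737574  0.115     ]
[177 307  14  16 164] [184.20121951 315.08536585] [ 0.36330432 -0.24916149  0.115     ]
```

View pics/fin.png

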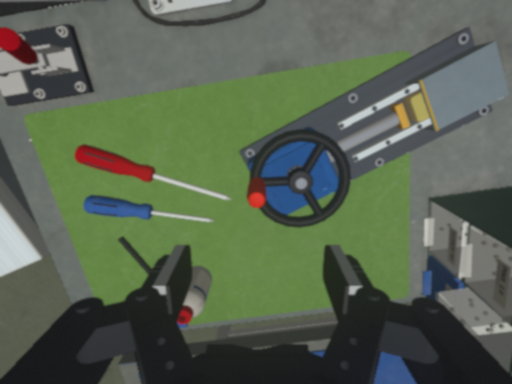

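The ram head is at (403,116), with the pad at (419,107) at the hood mouth. I'll measure the gap by casting rays.

```bash
python3 - <<'E'
from h import *
from workcell import get_state
s=get_state();im=cv2.imread("pics/fin.png")[:,:,::-1].copy()
hub=wristray(s,301,182,.075);print("hub",hub)
# axis: hood mouth mid top ~ (429,105); 
h=cv2.cvtColor(im,cv2.COLOR_RGB2HSV)
ax=None
pts={}
for u in range(392,434,1):
    v=int(round(116-(u-403)*0.5));print((u,v),h[v,u],end=" ")
P=[wristray(s,u,116-(u-403)*.5,.029) for u in(396,408,411,412,413,425)]
print();print([np.round(np.linalg.norm(p[:2]-hub[:2])*1e3,1) for p in P])
E
```

```text
hub [ 0.52588325 -0.17646273  0.075     ]
(392, 122) [107  15 152] (393, 121) [107  15 152] (394, 120) [109  14 151] (395, 120) [105  14 151] (396, 120) [107  15 152] (397, 119) [110   5 145] (398, 118) [ 17  52 153] (399, 118) [ 19 115 173] (400, 118) [ 20 152 190] (401, 117) [ 20 162 198] (402, 116) [ 20 161 196] (403, 116) [ 20 163 194] (404, 116) [ 20 162 192] (405, 115) [ 20 154 182] (406, 114) [ 19 127 147] (407, 114) [ 20  90 113] (408, 114) [22 72 95] (409, 113) [22 82 96] (410, 112) [22 88 99] (411, 112) [ 22  92 103] (412, 112) [ 22  94 106] (413, 111) [ 23 105 121] (414, 110) [ 25 112 150] (415, 110) [ 26 114 165] (416, 110) [ 26 116 172] (417, 109) [ 27 116 173] (418, 108) [ 27 116 173] (419, 108) [ 27 115 173] (420, 108) [ 27 116 172] (421, 107) [ 27 116 172] (422, 106) [ 27 116 173] (423, 106) [ 27 116 172] (424, 106) [ 26 112 166] (425, 105) [ 26  92 141] (426, 104) [ 25  69 122] (427, 104) [ 23 111 140] (428, 104) [ 23 148 160] (429, 103) [ 22  95 155] (430, 102) [ 47  13 133] (431, 102) [ 98  29 133] (432, 102) [ 99  32 135] (433, 101) [100  34 135] 
[np.float64(123.4), np.float64(137.1), np.float64(140.6), np.float64(141.7), np.float64(142.8), np.float64(156.3)]
```

```bash
python3 -c "
from workcell import r
print(r.close_job())"
```

```text
the job is handed in; nothing more can be done
None
```

I wound the pad to the hidden stop (stopped dead after about 2.8 turns, at most about 14 N at the handle), backed off about 91°, leaving about 7 mm behind the pad, let go and handed the job in at about 35 s; no verdict came back.

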